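# Walk a marble plinth into its taped place

### The job

Walk the heavy red-brown marble plinth ahead into its taped place on the bench, swinging one end forward and then the other by pushing on the bare stone near its corners (do not shove it along straight), until it stands square inside the four blue tape corners, covering no tape, its blue tablet still towards the robot. The tablet has just been bonded: nothing may touch it. Keep the plinth flat on the bench, and do not shift or knock over any of the pots, jars, bottles, can, brush or vial rack round about.

Things in the scene. Friction and masses are not known exactly. Their poses are not given: they have to be found in the camera images.
- plinth: The red-brown marble plinth with thin gilt lines, about 3 kg (+-15 %): 105 mm deep (its x), 220 mm long (its y), 60 mm high, on four stone feet (30 x 36 mm, 12 mm high) under its corners; side faces flat and upright from 12 to 60 mm. Origin: centre of the underside, on the bench. x points ahead, from the face with the tablet to the plain long face; z up. Friction on the bench 0.6 (+-15 %): 13 to 24 N to shove it straight.
- left_end (a point): Middle of the bare stone at the left (+y) end of the plinth's long face with the tablet: in the plinth's frame x -52.5 mm, y +95 mm, 36 mm up; axes as the plinth. Pushed ahead here, square to the face (about two thirds of that force), this end swings ahead while the block pivots about a point over its far feet, some 100 to 110 mm to the other side of its middle.
- right_end (a point): The same at the right (-y) end: x -52.5 mm, y -95 mm, 36 mm up in the plinth's frame. Bare stone reaches from 60 to 110 mm either side of the middle of the face.
- tablet: The freshly bonded cobalt-blue tablet with gilt frame in the middle of the plinth's long face on the robot's side: 120 mm wide (along the plinth's y, so it ends 60 mm to either side of the middle), from 15 to 57 mm high, and standing 8 mm proud of the stone. It moves with the plinth; its origin and axes are the plinth's own.
- marks: The taped place: four L-shaped corners of blue tape (12 mm wide, flat on the bench). Their inner edges enclose a rectangle of 125 mm (its x) by 240 mm (its y), which is 10 mm more than the plinth on every side. Origin: its centre, on the bench; x points ahead, the way the plinth is to face with its plain side; y to the left. It never moves in a run.
- tub: Bystander: white plaster tub with lid, 62 mm across, 55 mm high, beside the taped place. Origin: centre of the underside.
- jar: Bystander: amber glass jar with black lid, 60 mm across, 72 mm high, beside the taped place. Origin: centre of the underside.
- bottle_black: Bystander: small clear bottle with black cap, 34 mm across, 72 mm high. Origin: centre of the underside.
- bottle_green: Bystander: small green bottle with black cap, 34 mm across, 72 mm high. Origin: centre of the underside.
- brush_pot: Bystander: white ceramic pot, 74 mm across, 95 mm high, full of brushes that reach about 280 mm high and lean out to 65 mm from its middle. Origin: centre of the underside.
- spirit_can: Bystander: round metal can with a red cap, 66 mm across, 113 mm high. Origin: centre of the underside.
- vial_rack: Bystander: blue rack of pigment vials beyond the taped place, 62 mm (x) by 220 mm (y), 48 mm high. Origin: centre of the underside.
- brush: Bystander: black retouching brush lying on the bench, 210 mm long (its x), 9 mm thick. Origin: near its middle, on the bench.
Not all that is in view belongs to the job. What is shaped like the plinth but grey is not meant.

How it is judged (in metres and radians):
At the end, for the whole second after the job is handed in: The plinth stands flat and still on the bench within the taped place: its centre within 12 mm of the centre of the place both ways and turned no more than 0.09 rad (5 degrees) from it, tablet towards the robot (x of plinth in the frame of marks between -0.012 and 0.012 m and y of plinth in the frame of marks between -0.012 and 0.012 m and angle between the x axis of plinth and the x axis of marks, either way round below 0.09 rad and x of left_end in the frame of marks below 0 m and angle between plinth's own z axis and vertical below 0.03 rad and linear speed of plinth below 0.01 m/s and angular speed of plinth below 0.05 rad/s); the robot touches nothing.
It fails at once if the fresh tablet is touched (more than 1 N) (contact force between tablet and anything else above 1 N).
It fails at once if the plinth is lifted or tipped (more than 15 mm off the bench, or 0.12 rad) (height (world z) of plinth above 0.015 m or angle between plinth's own z axis and vertical above 0.12 rad).
It fails at once if the plinth is shoved along straight (slides faster than 20 mm/s while it turns slower than 0.08 rad/s) (linear speed of plinth above 0.02 m/s and angular speed of plinth below 0.08 rad/s).
It fails at once if a pot, jar, bottle, can, brush or rack is shifted by more than 12 mm (distance of any of tub, jar, bottle_black, bottle_green, brush_pot, spirit_can, vial_rack, brush from where it was at the start of the episode above 0.012 m).
It fails at once if a pot, jar, bottle or can is knocked over (angle between any of tub, jar, bottle_black, bottle_green, brush_pot, spirit_can's own z axis and vertical above 0.35 rad).
It also fails if it takes over 61 s, if anything falls off the work surface, if the arm or the gripper's body presses on something with over 40 N, if the wrist force passes 120 N, or if a joint passes its speed limit or range.

### The arm

A 6-joint arm with a two-finger parallel gripper is mounted at the origin on the work surface. World frame = base frame: x ahead of the robot, y to its left, z up, the work surface at z = 0. Lengths are in m, angles in degrees, forces in N, time in s.
With the tool pointing down it reaches from about 0.25 to 0.725 m from the base axis. Payload 9.7 kg.
Tool frame: the origin (TCP) lies midway between the tips of the shut fingers; the grasp point (between the pads) lies bot.grasp_offset behind it (bot.grasp_offset is the distance from the TCP to the grasp point, in m); x points along the fingers, y is the direction in which the jaws open and shut, and the axes are right-handed (so a half turn about x gives the same grasp; the last joint's range is limited). The gripper opens to 85 mm and grips with 20 to 120 N. Pads are 22 mm wide; open, the fingers measure 114 mm over their backs; the gripper's body (76 mm by 85 mm) begins 54 mm behind the grasp point. The pads swing forward as they close: fully open they stand 13 mm farther back than shut.
Start: joints at [71.906, 4.979, 10.078, 95.1, 0, 90], TCP at [0.171, 0.523, 0.194] pointing down, gripper open.
Joint ranges: [-179.16, 179.16], [-48.56, 103.87], [-65.8, 70.77], [-126.05, 130.52], [-82.76, 87.17], [-180, 180]. Speed limits (degrees/s): [127.2, 127.2, 147.25, 180, 180, 180].

### API

Orientations are given as [roll, pitch, yaw] about the fixed x, y, z axes, in that order (R = Rz(yaw) Ry(pitch) Rx(roll)).
In Python, from workcell import status, camera, bot gives the robot as it stands.
- The arm moves only by the shell command python3 -m jog 'ROWS' [OPENING] [FORCE]. ROWS is text: rows parted by semicolons, each of 4 numbers parted by spaces: the shift along the tool's x, y, z in mm, then the turn about the tool's x in degrees. A call has exactly 8 rows; each row is the pose to reach, as a shift and turn from the pose commanded when the call began, along the tool's axes at that moment; what a row does not reach only later rows make up. A row lasts 1/8 s, in which the tool goes at most 62.5 mm and 10.7 degrees, less where a joint would pass 70% of its speed; a pose out of reach is approached as far as the arm can. A call with a gripper value outside its range is refused whole. OPENING is the opening, from 0 (shut) to 1 (fully open), set as the call begins (- or left out, the last holds). The fingers move at their own pace and stop on an object; FORCE is the grip in N (left out, the last holds). Time passes only in rows, so rows that repeat a pose let the fingers close, or fill a call up. It gives the time, the measured TCP pose, the force and the opening at its end, in the units of the state.
- status.get_obs(): the state, without advancing time (a new reading comes with each control period).
- camera(name): name is "scene" or "top" or "wrist"; returns a dict with "color" (384x512x3 uint8, red, green, blue), "vfov" (degrees; the focal length in pixels is half the picture's height over the tangent of half this angle, whatever the lens; pixels are square), "cx", "cy" (the principal point, pixels), "rvec" (rotation vector, rad) and "tvec" (3), from world to camera coordinates, as OpenCV has them. Camera axes: x right, y down, z forward; pixel columns grow to the right and rows downward; lengths in m; the calibration is good to about 2 mm. A picture is of the moment at which its call begins. There is no depth.
- bot.job_done(): hands the job in, once; it reports no verdict.
The state is a dict: "time": time; "q": joint angles; "qd": joint speeds; "joint_efforts": joint torques, N m; "ee_pos": TCP position; "tcp_rot": TCP orientation; "wrist_force": force on the tool from outside, world axes, zero at the start; "torque": the same for the moment, N m; "opening": finger opening in m.
Only numpy, scipy, OpenCV 4.12 (cv2) and the standard library are available. Lean on these libraries where they do the work, as an engineer would, in place of code of your own. Each camera call takes 0.05 s, during which the arm holds its last target. There are 200 camera calls.

## Working session

There is one attempt and no reset: what is moved stays moved. The work goes in short steps, Python scripts to look and compute and a shell command to move; the robot and the scene stay as the last step left them, time stands still between calls to the robot, and variables do not carry over. Pictures are saved under pics/ and viewed, about 8 in all and at most 12, crops included, and the job is handed in when it is done.

```bash
ls; mkdir -p pics; cat > h.py <<'E'
import numpy as np, cv2
from workcell import status, camera, bot
def cal(c):
    h,w=c["color"].shape[:2]; f=h/2/np.tan(np.radians(c["vfov"])/2)
    K=np.array([[f,0,c["cx"]],[0,f,c["cy"]],[0,0,1]]); R=cv2.Rodrigues(np.array(c["rvec"],float))[0]
    return K,R,np.array(c["tvec"],float).ravel()
def back(c,uv,z):
    K,R,t=cal(c); o=-R.T@t; out=[]
    for u,v in np.atleast_2d(uv):
        d=R.T@np.linalg.solve(K,[u,v,1]); out.append(o+d*(z-o[2])/d[2])
    return np.array(out)
def proj(c,P):
    K,R,t=cal(c); return cv2.projectPoints(np.array(P,float).reshape(-1,1,3),np.array(c["rvec"],float),t,K,None)[0].reshape(-1,2)
def save(c,n,crop=None,s=1):
    im=c["color"][:,:,::-1]
    if crop: im=im[crop[1]:crop[3],crop[0]:crop[2]]
    cv2.imwrite("pics/"+n,cv2.resize(im,None,fx=s,fy=s,interpolation=cv2.INTER_CUBIC))
E
python3 - <<'E'
from h import *
import pickle
a=camera("top");b=camera("scene")
pickle.dump((a,b),open("c0.pkl","wb"))
for c,n in((a,"top0.png"),(b,"scene0.png")):
    save(c,n,s=1.5); K,R,t=cal(c);print(K[0,0],c["cx"],c["cy"],-R.T@t)
print({k:np.round(v,3) for k,v in status.get_obs().items()},bot.grasp_offset)
E
```

```text
pics
497.37677291395966 248.71898999212976 191.53370360346747 [0.35737645 0.00723795 1.60717588]
489.89423811899866 251.01979091403788 194.15257635727653 [ 1.01474308 -0.94124839  0.93896919]
{'time': np.float64(0.1), 'q': array([7.1907e+01, 5.0060e+00, 1.0039e+01, 9.5100e+01, 1.0000e-03,
       9.0002e+01]), 'qd': array([ 0.012, -0.121,  0.096, -0.017, -0.066, -0.03 ]), 'joint_efforts': array([ 0.0000e+00, -5.2156e+01,  4.6565e+01,  1.6000e-02, -0.0000e+00,
        0.0000e+00]), 'ee_pos': array([0.171, 0.523, 0.194]), 'tcp_rot': array([ -90.895,   89.933, -108.99 ]), 'wrist_force': array([-0.029,  1.361, -0.385]), 'torque': array([-0.009, -0.002,  0.   ]), 'opening': np.float64(0.085)} 0.0187
```

View pics/top0.png

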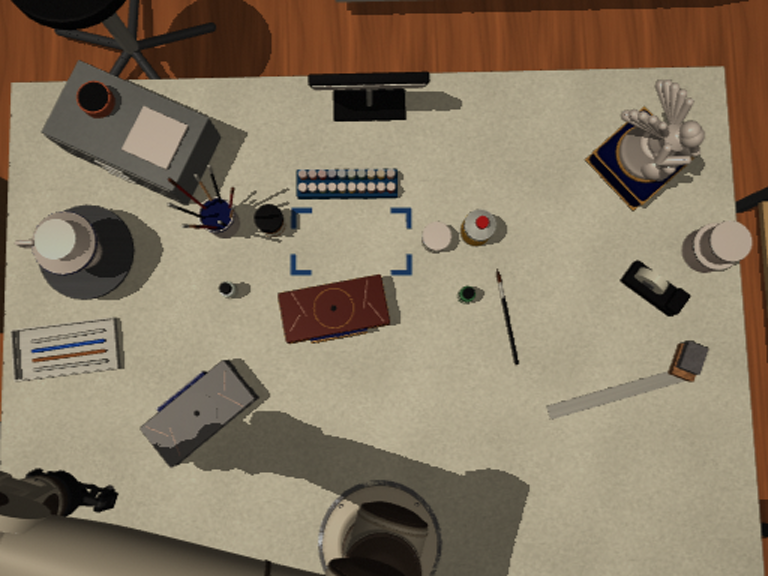

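View pics/scene0.png

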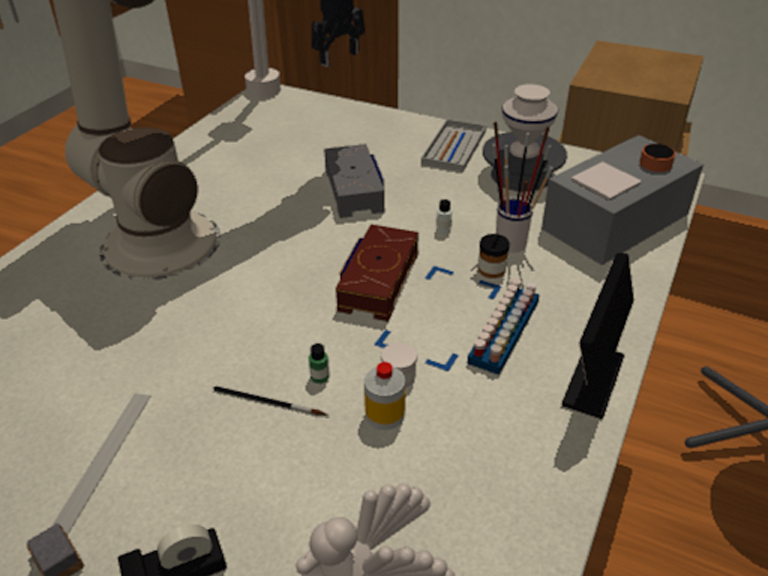

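Top view (1.5x px): the candidates are the red-brown plinth at (333,310) with its tablet on the lower, robot-facing side, and a grey look-alike at (200,412). The red one is the target. The tape corners are at (292..411, 209..273). The jar (268,218) and tub (437,237) flank the place, with the rack beyond it at (347,183).

```bash
cat >> h.py <<'E'
from scipy.optimize import minimize
def box(p,zs=(0.0,0.06)):
    x,y,a=p; c,s=np.cos(a),np.sin(a)
    return np.array([[x+c*i*.0525-s*j*.11,y+s*i*.0525+c*j*.11,z] for z in zs for i,j in((1,1),(1,-1),(-1,-1),(-1,1))])
def redmask(c,p0,pad=25):
    im=c["color"]; hsv=cv2.cvtColor(im,cv2.COLOR_RGB2HSV)
    m=(((hsv[...,0]<8)|(hsv[...,0]>172))&(hsv[...,1]>95)&(hsv[...,2]>25)).astype(np.uint8)
    r=np.zeros_like(m); cv2.fillConvexPoly(r,cv2.convexHull(proj(c,box(p0)).astype(np.int32)),1)
    m&=cv2.dilate(r,np.ones((pad,pad)))
    m=cv2.morphologyEx(m,cv2.MORPH_CLOSE,np.ones((3,3))); m=cv2.morphologyEx(m,cv2.MORPH_OPEN,np.ones((3,3)))
    n,l,s,_=cv2.connectedComponentsWithStats(m); return (l==1+np.argmax(s[1:,4])).astype(np.uint8)
def fit(c,p0,zs=(0.06,)):
    # top face of plinth: edges of the red top
    m=redmask(c,p0); S=4
    M=cv2.resize(m*255,None,fx=S,fy=S,interpolation=cv2.INTER_LINEAR)>127
    def cost(p):
        r=np.zeros(M.shape,np.uint8); h=cv2.convexHull((proj(c,box(p,zs))*S+S/2-.5).astype(np.float32))
        cv2.fillConvexPoly(r,np.round(h*16).astype(np.int32),1,shift=4)
        return (r.astype(bool)^M).sum()/M.sum()
    s=np.array([[0,0,0],[.012,0,0],[0,.012,0],[0,0,.1]])+p0
    for k in range(2):
        r=minimize(cost,p0,method="Nelder-Mead",options=dict(initial_simplex=s,xatol=1e-4,fatol=1e-5)); p0=r.x; s=np.array([[0,0,0],[-.005,0,0],[0,-.005,0],[0,0,-.04]])+p0
    return r.x,r.fun
def overlay(c,ps,n,crop,s):
    im=cv2.resize(c["color"][:,:,::-1],None,fx=s,fy=s,interpolation=cv2.INTER_CUBIC)
    for p,z,col in ps: cv2.polylines(im,[np.round(proj(c,p)*s+s/2-.5).astype(np.int32)],True,col,1)
    x0,y0,x1,y1=[int(v*s) for v in crop]; cv2.imwrite("pics/"+n,im[y0:y1,x0:x1])
E
python3 - <<'E'
from h import *
import pickle
a,b=pickle.load(open("c0.pkl","rb"))
p0=back(a,[[222,206]],.06)[0]
p0=np.array([p0[0],p0[1],.14]); print("p0",p0)
p,e=fit(a,p0,(.012,.06));print("both",p,e)
p,e=fit(a,p0);print("top",p,e)
pb,e=fit(b,p,(.012,.06));print("scene",pb,e)
hsv=cv2.cvtColor(a["color"],cv2.COLOR_RGB2HSV)
m=((hsv[...,0]>95)&(hsv[...,0]<125)&(hsv[...,1]>110)).astype(np.uint8)
m[:137]=0;m[186:]=0;m[:,:190]=0;m[:,279:]=0
pts=np.argwhere(m)[:,::-1]
P=back(a,pts,0)
R=cv2.minAreaRect((P[:,:2]*1000).astype(np.float32));print("marks",len(pts),R)
# scene
P2=None
q=np.array([R[0][0]/1000,R[0][1]/1000])
def rect(cx,cy,t,hx,hy):
    c,s=np.cos(t),np.sin(t);return [[cx+c*i*hx-s*j*hy,cy+s*i*hx+c*j*hy,0] for i,j in((1,1),(1,-1),(-1,-1),(-1,1))]
overlay(a,[(box(p)[4:],0,(0,255,0)),(rect(*q,0,.0625,.12),0,(0,255,255)),(rect(*q,0,.0745,.132),0,(255,0,255))],"o1.png",(120,100,350,240),3.4)
for n,uv,z in(("jar",(179,145.5),.072),("tub",(291.5,158),.055),("bb",(151,192),.072),("bg",(312,196),.072),("can",(319,149),.113),("pot",(144,144),.095)):
    print(n,back(a,[uv],z)[0])
print("rack",back(a,[(197,113),(265,131)],.04))
E
```

```text
p0 [0.48492092 0.0856414  0.14      ]
both [0.48840266 0.08607146 0.1602919 ] 0.07335378547167744
top [0.4873142  0.08498158 0.1666769 ] 0.04774296044702531
scene [0.48904234 0.07709377 0.20236977] 0.12678634699421282
marks 253 ((638.6905517578125, 48.06250762939453), (258.61541748046875, 142.6194610595703), 88.68168640136719)
jar [0.67734541 0.21658733 0.072     ]
tub [ 0.63253419 -0.13653905  0.055     ]
bb [0.53259448 0.30460816 0.072     ]
bg [ 0.5086027  -0.19466256  0.072     ]
can [ 0.64815493 -0.21598853  0.113     ]
pot [0.67974222 0.32153892 0.095     ]
rack [[ 0.7892687   0.16208068  0.04      ]
 [ 0.72505342 -0.0556535   0.04      ]]
```

View pics/o1.png

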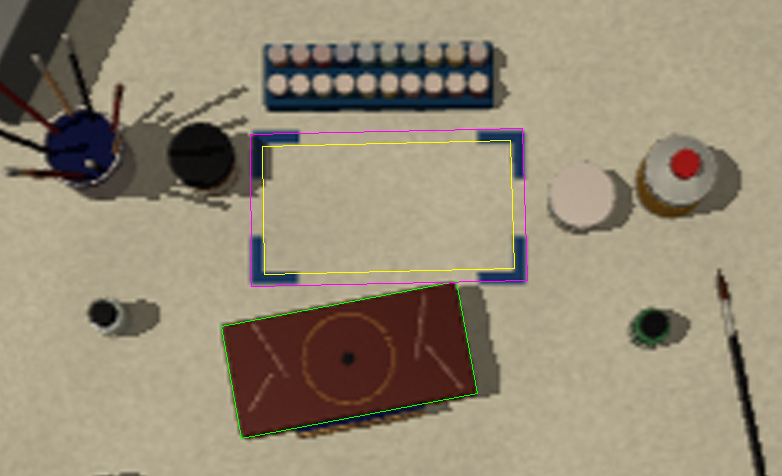

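The crop confirms the red plinth: the green fit lies on its top edges. The tape outer rectangle is about 264 x 149 mm after allowing for pixel size, at (0.639, 0.048), yaw −1.3°. The plinth is at (0.487, 0.085), yaw +9.6°.

Plan: walk with left, right, left, right strokes, oscillating around about −12° so it also drifts to the right.

```bash
cat >> h.py <<'E'
from scipy.spatial.transform import Rotation as Ro
MARK=np.array([.6387,.0481,-.023])
def rel(x,y,z,yaw=None):
    """row (mm,deg) to reach world x,y,z with tool y axis at world yaw deg (mod 180)"""
    o=status.get_obs(); R=Ro.from_euler("xyz",o["tcp_rot"],degrees=True).as_matrix()
    d=R.T@(np.array([x,y,z])-o["ee_pos"])*1000
    cur=np.degrees(np.arctan2(R[1,1],R[0,1])); t=0
    if yaw is not None: t=-((yaw-cur+90)%180-90)   # tool x is down: +turn = -yaw
    return np.round(d,1),round(t,1),round(cur,1)
def inmark(p):
    d=np.array(p[:2])-MARK[:2]; c,s=np.cos(MARK[2]),np.sin(MARK[2])
    return np.round([1000*(c*d[0]+s*d[1]),1000*(-s*d[0]+c*d[1]),np.degrees(p[2]-MARK[2])],1)
def pt(p,x,y):
    c,s=np.cos(p[2]),np.sin(p[2]); return np.array([p[0]+c*x-s*y,p[1]+s*x+c*y])
E
python3 - <<'E'
from h import *
o=status.get_obs();print(np.round(Ro.from_euler("xyz",o["tcp_rot"],degrees=True).as_matrix(),3))
p=np.array([.4873,.0850,.1667]);print(inmark(p))
q=pt(p,-.0525-.040,.095);print(q)
for yaw in(9.6,99.6): print(rel(*q,.194,yaw),rel(*q,.022,yaw))
E
```

```text
[[-0.     0.311  0.951]
 [-0.001  0.951 -0.311]
 [-1.    -0.001 -0.   ]]
[-152.2   33.4   10.9]
[0.38031901 0.16333465]
(array([ 2.000e-01, -2.764e+02,  3.108e+02]), np.float64(62.3), np.float64(71.9)) (array([ 172.2, -276.2,  310.8]), np.float64(62.3), np.float64(71.9))
(array([ 2.000e-01, -2.764e+02,  3.108e+02]), np.float64(-27.7), np.float64(71.9)) (array([ 172.2, -276.2,  310.8]), np.float64(-27.7), np.float64(71.9))
```

```bash
python3 -m jog '0 -45 50 -5; 0 -90 100 -10; 0 -135 150 -15; 0 -180 205 -20; 0 -225 255 -24; 0 -260 295 -28; 0 -276 311 -28; 0 -276 311 -28' 0 20; python3 - <<'E'
from h import *
p=np.array([.4873,.0850,.1667])
q=pt(p,-.0525-.040,.096)
print(rel(*q,.022,99.6))
E
```

```text
time: 1.1
ee_pos: [0.3815, 0.1618, 0.1942]
tcp_rot: [-136.2, 90.0, -126.5]
wrist_force: [1.1, -0.2, -0.2]
opening: -0.0004
(array([172.2,   2.8,  -0.8]), np.float64(0.1), np.float64(99.7))
```

```bash
python3 -m jog '40 2.5 -1 0; 80 2.5 -1 0; 120 2.5 -1 0; 150 2.5 -1 0; 165 2.5 -1 0; 172 2.5 -1 0; 172 2.5 -1 0; 172 2.5 -1 0'; python3 - <<'E'
from h import *
a=camera("top");b=camera("scene");w=camera("wrist")
big=[cv2.resize(w["color"],(512,384)),b["color"][110:260,180:340]]
big[1]=cv2.resize(big[1],(410,384))
im=np.hstack(big)[:,:,::-1]; cv2.imwrite("pics/c1.png",cv2.resize(im,(800,333)))
p,e=fit(a,np.array([.4873,.0850,.1667]));print(p,e)
print(rel(*pt(p,-.0525,.096),.022,99.6))
E
```

```text
time: 2.1
ee_pos: [0.3799, 0.1665, 0.0235]
tcp_rot: [14.6, 89.9, 24.5]
wrist_force: [0.4, 0.0, -1.1]
opening: 0.0
[0.48728864 0.08497118 0.16647821] 0.09864414569688613
(array([ 1.2, -2.3, 40.1]), np.float64(0.3), np.float64(99.9))
```

View pics/c1.png

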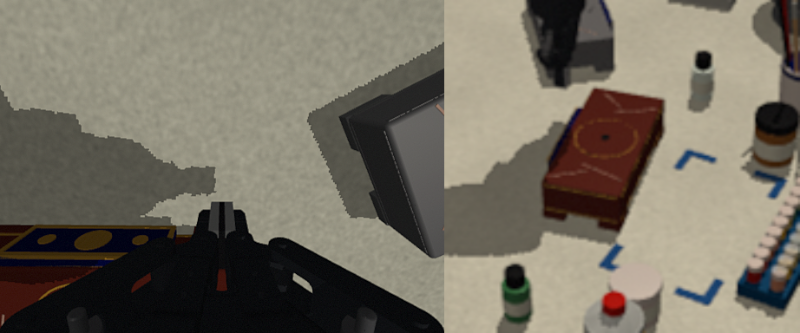

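```bash
python3 -m jog '1 -2 14 0; 1 -2 25 0; 1 -2 30 0; 1 -1 34 1; 1 0 38.5 2.5; 1 1.5 43 4; 1 2.5 47.5 5; 1 3.5 52 6.5'; python3 - <<'E'
from h import *
a=camera("top")
p,e=fit(a,np.array([.50,.0830,.06]));print(p,e,inmark(p))
o=status.get_obs();P=np.array([.4873,.085,.1665]);d=p[:2]-P[:2];f=p[2]-P[2]
# fixed point in original plinth frame
A=np.eye(2)-Ro.from_euler("z",f).as_matrix()[:2,:2]
c=np.linalg.solve(A,p[:2]-Ro.from_euler("z",f).as_matrix()[:2,:2]@P[:2]);R=Ro.from_euler("z",P[2]).as_matrix()[:2,:2]
print("pivot",R.T@(c-P[:2]))
R=Ro.from_euler("z",p[2]).as_matrix()[:2,:2];print("tcp in plinth",R.T@(o["ee_pos"][:2]-p[:2]),o["ee_pos"],rel(*o["ee_pos"],90+np.degrees(p[2])))
save(a,"t2.png",(160,120,300,250),5)
E
```

```text
time: 3.25
ee_pos: [0.4266, 0.178, 0.021]
tcp_rot: [-173.5, 89.6, -170.2]
wrist_force: [-16.7, -2.4, 9.0]
opening: -0.0001
[0.49507294 0.08532415 0.09363513] 0.20559065066329754 [-144.4   33.9    6.7]
pivot [-0.00942701 -0.10637549]
tcp in plinth [-0.05887077  0.09886993] [0.42721588 0.17825665 0.02100686] (array([0., 0., 0.]), np.float64(-2.1), np.float64(93.3))
```

View pics/t2.png

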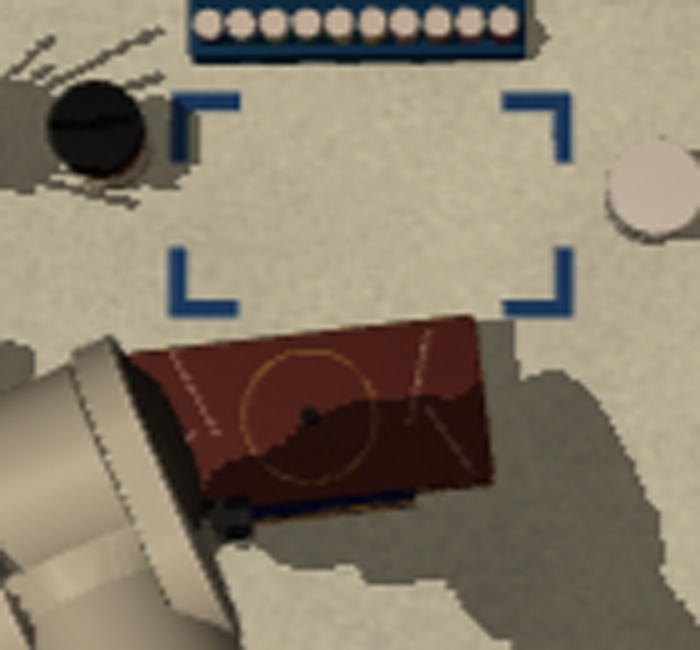

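```bash
python3 - <<'E'
s=open('h.py').read()
s=s.replace("def fit(c,p0,zs=(0.06,)):","def fit(c,p0,zs=(0.06,),valid=None):").replace("    def cost(p):","    V=np.ones(M.shape,bool)\n    if valid: V[:]=False; V[:,int(valid[0]*S):int(valid[1]*S)]=True\n    def cost(p):").replace("return (r.astype(bool)^M).sum()","return ((r.astype(bool)^M)&V).sum()").replace("hsv[...,2]>25","hsv[...,2]>14")
s+='''
def pivot(P,p):
    f=p[2]-P[2]; T=Ro.from_euler("z",f).as_matrix()[:2,:2]
    c=np.linalg.solve(np.eye(2)-T,np.array(p[:2])-T@np.array(P[:2])); return Ro.from_euler("z",P[2]).as_matrix()[:2,:2].T@(c-np.array(P[:2]))
def tcpin(p):
    o=status.get_obs(); return np.round(Ro.from_euler("z",p[2]).as_matrix()[:2,:2].T@(o["ee_pos"][:2]-p[:2])*1000,1), rel(*o["ee_pos"],90+np.degrees(p[2]))[1:]
'''
open('h.py','w').write(s)
E
python3 - <<'E'
from h import *
a=camera("top")
P=np.array([.4873,.085,.1665])
p,e=fit(a,np.array([.495,.0830,.1]),valid=(206,512));print(p,e,inmark(p),pivot(P,p),tcpin(p))
overlay(a,[(box(p)[4:],0,(0,255,0))],"t3.png",(170,170,280,230),6)
E
```

```text
[0.4947837  0.08912891 0.09085474] 0.031972746593324164 [-144.8   37.7    6.5] [ 0.04144599 -0.1051428 ] (array([-59.3,  94.9]), (np.float64(-1.9), np.float64(93.4)))
```

View pics/t3.png

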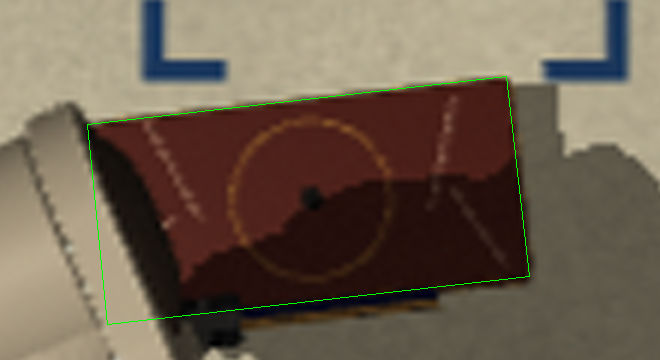

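Display image: the fit lies on the plinth edges, and the plinth turned as expected, with its pivot about 105 mm right of its middle. The dark shape at (215,325) is the gripper knuckle, seen above tablet height. The finger itself is at plinth y = 95. I'll continue the left stroke.

```bash
python3 -m jog '-2 1 4.5 0; -2 2 9.5 0.5; -2 3 14.5 2; -2 4 19.5 3.5; -2 5 24.5 5; -2 6 29.5 6.5; -2 6.5 34.5 7.5; -2 7 39.5 9'; python3 - <<'E'
from h import *
a=camera("top")
P=np.array([.4948,.0891,.0909])
p,e=fit(a,np.array([.515,.0830,-.08]),valid=(206,512));print(p,e,inmark(p),pivot(P,p),tcpin(p))
E
```

```text
time: 4.35
ee_pos: [0.4693, 0.1879, 0.0235]
tcp_rot: [-111.1, 90.0, -116.8]
wrist_force: [-0.7, -0.2, 0.4]
opening: 0.0002
[0.49627107 0.08924993 0.06858107] 0.02784336875245966 [-143.3   37.9    5.2] [ 0.00144604 -0.06623816] (array([-19.7, 100.3]), (np.float64(-9.7), np.float64(84.2)))
```

```bash
python3 - <<'E'
from h import *
a=camera("top");b=camera("scene")
p=np.array([.4963,.0892,.0686])
x=[cv2.resize(c["color"][v0:v1,u0:u1],(400,400)) for c,(u0,v0,u1,v1) in((a,(170,140,280,250)),(b,(190,110,320,240)))]
cv2.imwrite("pics/t4.png",np.hstack(x)[:,:,::-1]); print(status.get_obs()["wrist_force"])
E
```

```text
[-0.30344401  0.03916459  0.14641848]
```

View pics/t4.png

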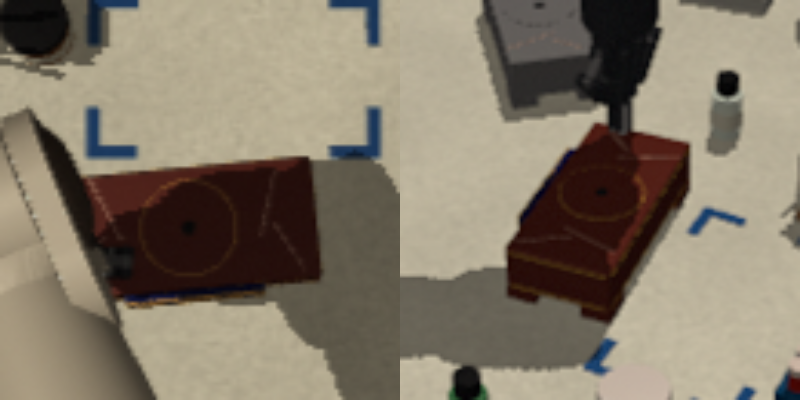

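```bash
python3 - <<'E'
from h import *
b=camera("scene");w=camera("wrist");o=status.get_obs();e=o["ee_pos"]
p=np.array([.4963,.0892,.0686])
s=5; im=cv2.resize(b["color"][:,:,::-1],None,fx=s,fy=s,interpolation=cv2.INTER_CUBIC)
B=box(p,(.012,.06)); q=lambda P:np.round(proj(b,P)*s+s/2).astype(np.int32)
cv2.polylines(im,[q(B[4:])],True,(0,255,0),1);cv2.polylines(im,[q(B[:4])],True,(0,255,255),1)
cv2.line(im,*[tuple(map(int,v)) for v in q([e,e+[0,0,.1]])],(255,0,255),1)
im=im[110*s:225*s,190*s:320*s]
im=cv2.resize(im,(450,400)); w_=cv2.resize(w["color"][:,:,::-1],(350,400))
cv2.imwrite("pics/t5.png",np.hstack([im,w_])); print(e,o["tcp_rot"])
E
```

```text
[0.46880611 0.18782678 0.0234047 ] [-153.10427502   89.98297494 -158.68683154]
```

View pics/t5.png

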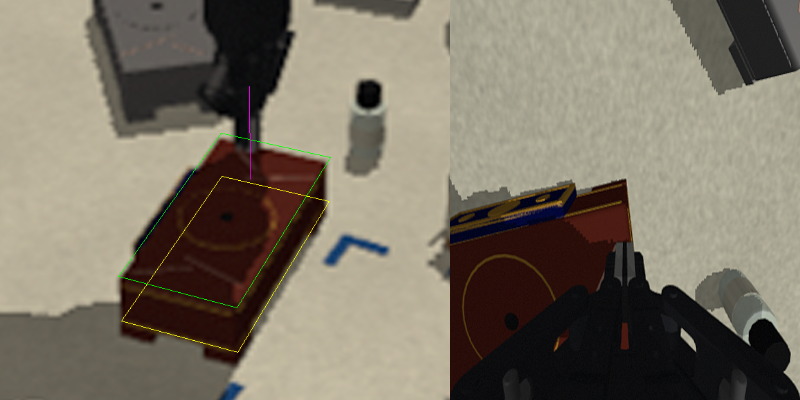

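```bash
python3 - <<'E'
from h import *
w=camera("wrist");o=status.get_obs();e=o["ee_pos"]
p=np.array([.4963,.0892,.0686])
K,R,t=cal(w);print("cam",-R.T@t,"fwd",R[2],K[0,0])
print("tcp px",proj(w,[e,e+[0,0,.037]])); print("model corners px",proj(w,box(p)[4:]),"world",box(p)[4:])
print("seen corner z.06",back(w,[[259,173]],.06), "z.06 lower edge pt", back(w,[[268,232]],.06))
m=redmask(w,p,61); 
b=camera("scene");print(proj(b,[e,[*e[:2],.06]]))
a=camera("top");print("top px tcp",proj(a,[e,[*e[:2],.09]]))
print(status.get_obs()["wrist_force"],status.get_obs()["time"])
E
```

```text
cam [0.39492638 0.19527398 0.20278979] fwd [ 0.2873806  -0.02842705 -0.95739453] 283.95123285883955
tcp px [[255.04343175 223.26424676]
 [254.98292611 248.87550266]]
model corners px [[ 289.52670123  349.81211195]
 [ -38.18933356  393.54276578]
 [-124.33926028  254.020453  ]
 [ 263.17866993  191.56605976]] world [[ 0.54113643  0.20253995  0.06      ]
 [ 0.5562166  -0.0169426   0.06      ]
 [ 0.45146357 -0.02413995  0.06      ]
 [ 0.4363834   0.1953426   0.06      ]]
seen corner z.06 [[0.42629444 0.19409765 0.06      ]] z.06 lower edge pt [[0.45956047 0.19590217 0.06      ]]
[[261.65826467 160.97612853]
 [261.6295843  151.47612653]]
top px tcp [[190.62953993 212.70627094]
 [188.12953369 211.23369993]]
[ 0.97664765 -0.84816321  0.13806653] 4.75
```

```bash
python3 - <<'E'
from h import *
b=camera("scene");w=camera("wrist")
def asc(im,u0,u1,v0,v1,st):
    for v in range(v0,v1,st):
        s=""
        for u in range(u0,u1,st):
            r,g,bl=map(int,im[v,u]); 
            s+= "B" if bl>r+12 else "R" if r>1.6*g+4 else "#" if r<70 else "+" if r<120 else "."
        print(v,s)
asc(b["color"],240,300,135,175,1)
print()
asc(w["color"],190,330,160,384,4)
np.save("w1.npy",w["color"])
E
```

```text
135 ##############################.......................#######
136 #############################........................#######
137 ###########################+.........................#######
138 ###########################..........................#######
139 #####+####################+..........................#######
140 ++++++++##################+..........................+#####+
141 ++++++++#################+.............................+++..
142 ++++++++++++#############...................................
143 +++++++++++++#++#########...........................++++++++
144 ++++++++++++++..+########...........................++++++++
145 ++++++++++++.....+#######..........................+++++++++
146 ++++.............+#######..........................+++++++++
147 .................+#######..........................+++++++++
148 .................+#######..........................+++++++++
149 .................+#######..........................+++++++++
150 .............RR+++#######..........................+++++++++
151 ............+RRRRR#######...........................++++
[... 3040 characters left out ...]
#RR#################
316 ################RR#################
320 ################RR#################
324 ###############RRR#################
328 ###############RRR#################
332 ###############RRR#################
336 ###################################
340 ###################################
344 ###################################
348 ###################################
352 ###################################
356 ###################################
360 ###################################
364 ###################################
368 ###################################
372 ###################################
376 ###################################
380 ###################################
```

```bash
python3 - <<'E'
from h import *
import pickle
a,b=pickle.load(open("c0.pkl","rb"))
print("start tcp px",proj(b,[[.171,.523,.194],[.171,.523,.207]]),"c1 tcp px",proj(b,[[.38,.1665,.0235],[.38,.1665,.06]]))
im=b["color"]
for v in range(0,60,2): print(v,"".join("#" if im[v,u].max()<60 else "." for u in range(200,250)))
o=status.get_obs();print(o["q"],o["wrist_force"])
E
```

```text
start tcp px [[227.54232954  52.50350748]
 [227.37193564  49.06702764]] c1 tcp px [[233.71902969 157.49670086]
 [233.26576805 148.05763096]]
0 ##################################################
2 ##################################################
4 ##################################################
6 ##################################################
8 ##################################################
10 ##################################################
12 ##################################################
14 ##################################################
16 ##################################################
18 ##################################################
20 ##################################################
22 ##################################################
24 ###############################..#################
26 ###############################.##################
28 ###############################.##################
30 ###############################.##################
32 ##################################################
34 ##################################################
36 ##################################################
38 #####################################..###########
40 ##################################################
42 ##################################################
44 #################.################################
46 ##################################################
48 ##################################################
50 ##################################################
52 ##################################################
54 ##################################################
56 ##################################################
58 ##################################################
[ 2.18368754e+01 -9.64231350e-01 -1.49547341e+01  7.60044283e+01
  1.73297928e-04  2.74231541e+01] [0.48229053 0.31027749 0.3844967 ]
```

Three views agree that the visible fingertips sit about 36 mm higher than the reported TCP. The finger was pushing on the top edge of the stone and slid onto the top when I raised it. I'll lift, retreat and check the tip height against the bench.

```bash
python3 -m jog '-15 0 0 0; -25 0 0 -2; -25 0 -30 -5; -25 0 -60 -8; -25 0 -80 -9.7; -25 0 -80 -9.7; -25 0 -80 -9.7; -25 0 -80 -9.7'; python3 - <<'E'
from h import *
a=camera("top");b=camera("scene");w=camera("wrist")
p,e=fit(a,np.array([.495,.0860,.07]));print(p,e,inmark(p),tcpin(p))
p,e=fit(a,np.array([.495,.0860,.07]),valid=(203,512));print(p,e,inmark(p),tcpin(p))
o=status.get_obs();E=o["ee_pos"];print(E, "rel",rel(*pt(p,-.090,.096),.0,90+np.degrees(p[2])))
s=4; im=cv2.resize(b["color"][:,:,::-1],None,fx=s,fy=s,interpolation=cv2.INTER_CUBIC); q=lambda P:np.round(proj(b,P)*s+s/2).astype(np.int32)
B=box(p,(.012,.06))
cv2.polylines(im,[q(B[4:])],True,(0,255,0),1)
for z,c in((0,(255,0,255)),(.036,(0,255,255))): cv2.circle(im,tuple(map(int,q([E+[0,0,z]])[0])),3,c,-1)
im=im[90*s:200*s,190*s:300*s]; 
t=cv2.resize(a["color"][150:260,170:280,::-1],(400,400),interpolation=cv2.INTER_CUBIC)
cv2.imwrite("pics/t6.png",np.hstack([cv2.resize(im,(400,400)),t]))
E
```

```text
time: 5.85
ee_pos: [0.39, 0.1956, 0.0486]
tcp_rot: [-11.5, 90.0, -7.4]
wrist_force: [0.2, 0.7, 0.5]
opening: 0.0001
[0.49627237 0.08701681 0.07062167] 0.047099462660379426 [-143.3   35.6    5.4] (array([-98.7, 115.8]), (np.float64(0.0), np.float64(94.1)))
[0.49623451 0.08928545 0.06939748] 0.022864349161092225 [-143.4   37.9    5.3] (array([-99. , 113.4]), (np.float64(0.1), np.float64(94.1)))
[0.38963739 0.1955809  0.0483645 ] rel (array([ 48.4, -17.4,   9. ]), np.float64(0.1), np.float64(94.1))
```

View pics/t6.png

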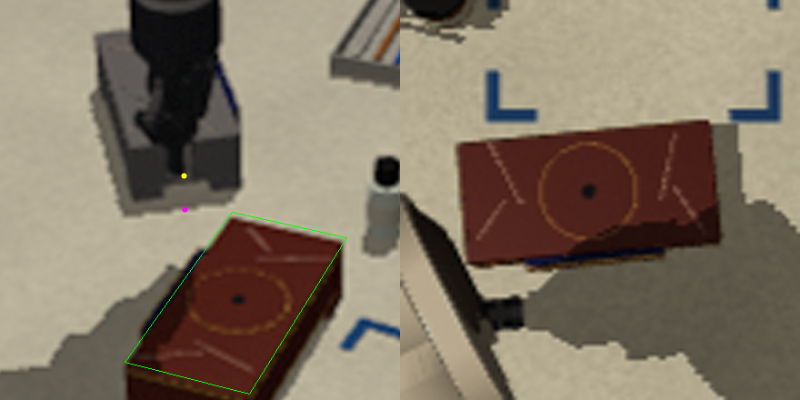

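Left panel: the fingertip ends at (184,176), on the yellow dot 36 mm above the reported TCP, so the height offset is real. The plinth is clean and flat (right panel) and the tablet is untouched. I'll descend behind the left end, guarded.

```bash
python3 -m jog '10 -10 5 0; 20 -17 7 0; 30 -17 7 0; 38 -17 7 0; 44 -17 7 0; 44 -17 7 0; 44 -17 7 0; 44 -17 7 0'; python3 -m jog '2 0 0 0; 4 0 0 0; 6 0 0 0; 8 0 0 0; 10 0 0 0; 12 0 0 0; 14 0 0 0; 14 0 0 0'; python3 - <<'E'
from h import *
b=camera("scene");w=camera("wrist")
E=status.get_obs()["ee_pos"];print(E,proj(b,[E,E+[0,0,.036]]))
im=b["color"]
def asc(im,u0,u1,v0,v1,st):
    for v in range(v0,v1,st):
        print(v,"".join((lambda r,g,bl:"B" if bl>r+12 else "R" if r>1.6*g+4 else "#" if r<45 else "+" if r<120 else ".")(*map(int,im[v,u])) for u in range(u0,u1,st)))
asc(im,215,265,140,172,1)
E
```

```text
time: 7.0
ee_pos: [0.3977, 0.1794, 0.0048]
tcp_rot: [24.0, 90.0, 28.1]
wrist_force: [-0.0, 0.2, -0.8]
opening: 0.0002
time: 8.0
ee_pos: [0.3974, 0.1792, -0.0097]
tcp_rot: [-152.9, 90.0, -148.8]
wrist_force: [0.1, -0.3, -0.0]
opening: -0.0002
[ 0.39756233  0.17923222 -0.00947029] [[240.74099698 165.05064904]
 [240.40450651 155.99491096]]
140 .......++++#####++#############++########+........
141 .......++++#####+#############++++##+++++.........
142 .......+++++###++#############+++++++++++.........
143 ........++++##################+++++++++...........
144 ........++++##################+++++++++...........
145 .......++++++++##############++++++++.............
146 ........++++++++############++....................
147 ........+++++++++###########+.....................
148 .........+++++...+++########+.....................
149 ....................+#####+++.....................
150 .....................+####+++.........+R+.........
151 .....................+####+++........+RRRRRRR+....
152 .....................+####+++........RRRRRRRRRRRR+
153 .....................+####+++.......RRRRRR
[... 298 characters left out ...]
...................#BRRRRRRRRRRRRRRRRRRR
160 ............................+BRRRRRRRRRRRRRRRRRRRR
161 ...........................+BRRRRRRRRRRRRRRRRRRRRR
162 ........................+++#BRRRRRRRRRRRRRRRRRRRRR
163 .......................+++#BRRRRRRRRRRRRRRRRRRRRRR
164 ......................++++BRRRRRRRRRRRRRRRRRRRRRRR
165 .....................++++#BRRRRRRRRRRRRRRRRRRRRRRR
166 ....................++++#BRRRRRRRRRRRRRRRRRRRRRRRR
167 ....................++++#RRRRRRRRRRRRRRRRRRRRRRRRR
168 ..................+++++##RRRRRRRRRRRRRRRRRRRRRRRRR
169 .................+++++#BRRRRRRRRRRRRRRRRRRRRRRRRRR
170 .............+++++++++BRRRRRRRRRRRRRRRRRRRRRRRRRRR
171 ...........++++++++++BRRRRRRRRRRRRRRRRRR#RRRRRRRRR
```

At reported z = −10 mm there is no bench force and the tip shows at row 157, so the true tip height is about 23 mm. Now the left stroke.

```bash
python3 -m jog '0 -1 14 0; 0 -1 26 0; 0 -1 31 0; 0 0 35.5 1; 0 1 40 2.5; 0 2 44.5 4; 0 3 49 5; 0 3 53.5 6'; python3 - <<'E'
from h import *
a=camera("top");P=np.array([.4962,.0885,.070])
p,e=fit(a,np.array([.505,.086,.0]),valid=(208,512));print(p,e,inmark(p),pivot(P,p),tcpin(p))
E
```

```text
time: 9.1
ee_pos: [0.4477, 0.1865, -0.0098]
tcp_rot: [172.2, 89.6, 170.4]
wrist_force: [-17.9, 4.3, 11.3]
opening: -0.0001
[ 0.50632581  0.08775644 -0.02407824] 0.011504265288958308 [-1.333e+02  3.660e+01 -1.000e-01] [-0.01037652 -0.1074616 ] (array([-60.3,  97.5]), (np.float64(-0.5), np.float64(88.1)))
```

```bash
python3 -m jog '0 1 4.5 1; 0 2 9.5 2; 0 3 14 3.5; 0 3.5 19 5; 0 4.5 23.5 6; 0 5 28.5 7.5; 0 5.5 33 9; 0 5.5 38 10'; python3 - <<'E'
from h import *
a=camera("top");P=np.array([.5063,.0878,-.024])
p,e=fit(a,np.array([.525,.086,-.2]),valid=(208,512));print(p,e,inmark(p),pivot(P,p),tcpin(p))
E
```

```text
time: 10.15
ee_pos: [0.4862, 0.1913, -0.0098]
tcp_rot: [174.3, 89.6, 162.5]
wrist_force: [-16.7, 7.6, 8.1]
opening: -0.0001
[ 0.52577377  0.08396829 -0.20941874] 0.02244545129366877 [-113.7   33.3  -10.7] [-0.00830681 -0.10687081] (array([-60.3,  96.9]), (np.float64(0.1), np.float64(78.1)))
```

```bash
python3 -m jog '0 1 4.5 1; 0 2 9.5 2.5; 0 3 14 4; 0 3.5 19 5; 0 4.5 23.5 6.5; 0 5 28.5 8; 0 5.5 33 9; 0 5.5 38 10.5'; python3 - <<'E'
from h import *
a=camera("top");P=np.array([.5258,.0840,-.2094])
p,e=fit(a,np.array([.543,.077,-.39]),valid=(205,512));print(p,e,inmark(p),pivot(P,p),tcpin(p))
E
```

```text
time: 11.2
ee_pos: [0.5249, 0.1893, -0.0098]
tcp_rot: [174.4, 89.7, 152.1]
wrist_force: [-13.4, 9.6, 7.4]
opening: -0.0001
[ 0.54454482  0.07635399 -0.39185239] 0.026410316806029913 [-94.8  26.1 -21.1] [-0.00961811 -0.11069332] (array([-60.6,  97.1]), (np.float64(0.0), np.float64(67.6)))
```

```bash
python3 -m jog '0 0 -30 0; 0 -40 -35 0; 0 -90 -35 0; 0 -140 -35 0; 0 -180 -35 0; 0 -193 -35 0; 0 -193 -25 0; 0 -193 -16 0'; python3 - <<'E'
from h import *
a=camera("top");P=np.array([.5258,.0840,-.2094])
for v in(None,(170,228)):
    p,e=fit(a,np.array([.5445,.0763,-.392]),valid=v);print(p,e,inmark(p),pivot(P,p),tcpin(p))
overlay(a,[(box(p)[4:],0,(0,255,0))],"t7.png",(160,110,300,250),4)
E
```

```text
time: 12.25
ee_pos: [0.4402, 0.0159, -0.0094]
tcp_rot: [41.8, 90.0, 19.4]
wrist_force: [0.3, -0.5, 0.0]
opening: -0.0001
[ 0.54534355  0.07425724 -0.36472599] 0.541782275175453 [-93.9  24.  -19.6] [-0.02455754 -0.13857298] (array([-76.6, -92. ]), (np.float64(-1.5), np.float64(67.6)))
[ 0.54556469  0.07063192 -0.35093806] 0.10233393177737882 [-93.6  20.4 -18.8] [-0.05219595 -0.16044808] (array([-79.3, -87.6]), (np.float64(-2.2), np.float64(67.6)))
```

View pics/t7.png

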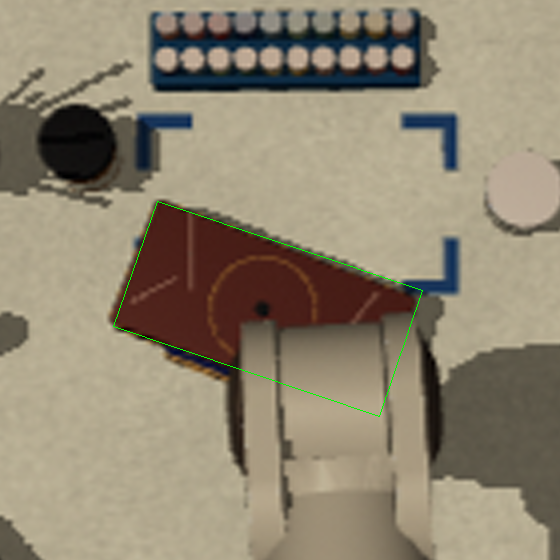

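```bash
sed -i 's/    if valid: V\[:\]=False/    if valid and len(valid)==4: V[int(valid[1]*S):int(valid[3]*S),int(valid[0]*S):int(valid[2]*S)]=False\n    elif valid: V[:]=False/' h.py; python3 - <<'E'
from h import *
a=camera("top");P=np.array([.5258,.0840,-.2094])
p,e=fit(a,np.array([.5445,.0763,-.392]),valid=(215,189,272,260));print(p,e,inmark(p),pivot(P,p),tcpin(p))
print(tcpin(np.array([.5445,.0764,-.392])))
E
```

```text
[ 0.54264415  0.07180032 -0.38959062] 0.03698079133147267 [-96.6  21.5 -21. ] [-0.03716071 -0.10944178] (array([-73.6, -90.7]), (np.float64(-0.0), np.float64(67.6)))
(array([-73.3, -95.8]), (np.float64(0.1), np.float64(67.6)))
```

```bash
python3 -m jog '0 0 9 0; 0 0 14 0; 0 -1 18.5 -1.5; 0 -2 23 -2.5; 0 -3 28 -4; 0 -4 32.5 -5.5; 0 -4.5 37.5 -6.5; 0 -5 42 -8'; python3 - <<'E'
from h import *
a=camera("top");P=np.array([.5427,.0718,-.3896])
p,e=fit(a,np.array([.555,.0763,-.25]),valid=(205,183,272,260));print(p,e,inmark(p),pivot(P,p),tcpin(p))
E
```

```text
time: 13.35
ee_pos: [0.4723, -0.0046, -0.0097]
tcp_rot: [-174.8, 89.6, 170.8]
wrist_force: [-21.3, 3.5, 14.5]
opening: 0.0004
[ 0.55376012  0.06859605 -0.27794396] 0.24666001994017947 [-85.4  18.5 -14.6] [-0.00534297  0.10304296] (array([-57.5, -92.9]), (np.float64(1.7), np.float64(75.7)))
```

```bash
python3 -m jog '0 -1 4 0; 0 -2 8.5 -1; 0 -2.5 13 -2; 0 -3 17.5 -3.5; 0 -3.5 22 -5; 0 -3.5 22 -5; 0 -3.5 0 -5; 0 -3.5 -30 -5'; python3 - <<'E'
from h import *
a=camera("top");P=np.array([.5427,.0718,-.3896])
for v in((215,180,290,260),(205,172,290,260)):
  p,e=fit(a,np.array([.563,.068,-.17]),valid=v);print(p,e,inmark(p),pivot(P,p),tcpin(p))
E
```

```text
time: 14.4
ee_pos: [0.4456, -0.001, -0.0097]
tcp_rot: [-162.1, 90.0, -171.5]
wrist_force: [-0.6, 0.7, 0.9]
opening: 0.0001
[ 0.56756845  0.06759535 -0.16655336] 0.028213678566758205 [-71.6  17.9  -8.2] [-0.01250503  0.11261938] (array([-112.4,  -87.8]), (np.float64(0.2), np.float64(80.6)))
[ 0.56721543  0.0670408  -0.16530779] 0.019942461095854583 [-71.9  17.3  -8.2] [-0.00955124  0.11116601] (array([-112.2,  -87.1]), (np.float64(0.1), np.float64(80.6)))
```

```bash
python3 -m jog '0 45 0 0; 0 95 0 0; 0 145 0 0; 0 175 0 0; 0 184 5 0; 0 184 15 0; 0 184 27 0; 0 184 34 0'; python3 - <<'E'
from h import *
a=camera("top")
p,e=fit(a,np.array([.567,.068,-.166]),valid=(206,512));print(p,e,inmark(p),tcpin(p))
E
```

```text
time: 15.45
ee_pos: [0.5104, 0.1738, -0.0095]
tcp_rot: [-15.1, 90.0, -24.6]
wrist_force: [0.8, 0.2, 0.5]
opening: 0.0001
[ 0.56849949  0.07154733 -0.16524411] 0.023742503977481337 [-70.7  21.8  -8.1] (array([-73.7,  91.4]), (np.float64(-0.0), np.float64(80.5)))
```

```bash
python3 -m jog '0 2 9 0; 0 2 14 0; 0 3 18.5 1.5; 0 4 23 2.5; 0 5 28 4; 0 6 32.5 5.5; 0 6.5 37.5 6.5; 0 7 42 8'; python3 - <<'E'
from h import *
a=camera("top");P=np.array([.5685,.0715,-.1652])
p,e=fit(a,np.array([.583,.068,-.28]),valid=(206,512));print(p,e,inmark(p),pivot(P,p),tcpin(p))
E
```

```text
time: 16.5
ee_pos: [0.5492, 0.1763, -0.0095]
tcp_rot: [174.2, 89.7, 156.9]
wrist_force: [-16.0, 6.8, 8.4]
opening: -0.0001
[ 0.58103446  0.06815438 -0.29081739] 0.030746525642602385 [-58.1  18.7 -15.3] [-0.00339159 -0.10328838] (array([-60.9,  94.6]), (np.float64(-0.8), np.float64(72.6)))
```

```bash
python3 -m jog '0 1 4.5 0.5; 0 2 9 2; 0 3 14 3.5; 0 3.5 18.5 4.5; 0 4 23.5 6; 0 4.5 28 7; 0 5 32.5 8.5; 0 5 32.5 8.5'; python3 - <<'E'
from h import *
a=camera("top");P=np.array([.5685,.0715,-.1652])
p,e=fit(a,np.array([.596,.062,-.43]),valid=(206,512));print(p,e,inmark(p),pivot(P,p),tcpin(p))
E
```

```text
time: 17.55
ee_pos: [0.5827, 0.1718, -0.0095]
tcp_rot: [168.2, 89.7, 142.4]
wrist_force: [-9.6, 8.7, 4.8]
opening: 0.0
[ 0.59639411  0.06003048 -0.44451059] 0.033821563145739635 [-42.6  11.  -24.2] [-0.00922438 -0.10793886] (array([-60.4,  95. ]), (np.float64(-0.3), np.float64(64.2)))
```

```bash
python3 -m jog '0 0 -30 0; 0 -40 -37 0; 0 -90 -37 0; 0 -140 -37 0; 0 -180 -37 0; 0 -190 -35 0; 0 -190 -25 0; 0 -190 -16 0'; python3 - <<'E'
from h import *
a=camera("top")
p,e=fit(a,np.array([.5964,.060,-.4445]),valid=(213,168,290,260));print(p,e,inmark(p),tcpin(p))
E
```

```text
time: 18.6
ee_pos: [0.4885, 0.0065, -0.0094]
tcp_rot: [41.5, 90.0, 15.6]
wrist_force: [0.5, 0.0, -0.3]
opening: -0.0004
[ 0.59436452  0.05590328 -0.44122668] 0.03329768617538402 [-44.5   6.8 -24. ] (array([-73.9, -89.8]), (np.float64(-0.6), np.float64(64.2)))
```

```bash
python3 -m jog '0 -1 9 0; 0 -1 14 0; 0 -2 18.5 -1.5; 0 -3 23 -2.5; 0 -4 28 -4; 0 -5 32.5 -5.5; 0 -5.5 37.5 -6.5; 0 -6 42 -8'; python3 - <<'E'
from h import *
a=camera("top");P=np.array([.5944,.0559,-.4412])
p,e=fit(a,np.array([.606,.053,-.32]),valid=(213,160,290,260));print(p,e,inmark(p),pivot(P,p),tcpin(p))
E
```

```text
time: 19.65
ee_pos: [0.5189, -0.0169, -0.0098]
tcp_rot: [-174.6, 89.6, 167.6]
wrist_force: [-19.5, 3.9, 12.2]
opening: -0.0001
[ 0.59930671  0.05376855 -0.39682876] 0.10150252248300065 [-39.5   4.8 -21.4] [-0.00111093  0.12057075] (array([-46.2, -96.3]), (np.float64(5.0), np.float64(72.3)))
```

```bash
python3 - <<'E'
from h import *
a=camera("top");P=np.array([.5944,.0559,-.4412])
for v in((220,160,300,260),(213,150,300,260),(205,150,300,260)):
  p,e=fit(a,np.array([.608,.053,-.31]),valid=v);print(p,e,inmark(p),pivot(P,p),tcpin(p))
np.save("a8.npy",a["color"])
m=redmask(a,np.array([.608,.053,-.31]))
for v in range(128,205,2): print(v,"".join("R" if m[v,u] else "." for u in range(185,290,2)))
E
```

```text
[ 0.60116461  0.0530765  -0.38412435] 0.11462712989599469 [-37.6   4.1 -20.7] [-0.00221595  0.12842823] (array([-49.4, -95.8]), (np.float64(4.2), np.float64(72.2)))
[ 0.60590984  0.05125705 -0.3150436 ] 0.018366895330825403 [-32.9   2.4 -16.7] [0.00052208 0.09844196] (array([-60.9, -91.9]), (np.float64(0.3), np.float64(72.2)))
[ 0.6055757   0.05128476 -0.31592915] 0.01521354281920779 [-33.2   2.4 -16.8] [0.00126266 0.09657524] (array([-60.5, -91.9]), (np.float64(0.3), np.float64(72.2)))
128 .....................................................
130 .....................................................
132 .....................................................
134 .....................................................
136 .....................................................
138 .....................................................
140 .....................................................
142 .....................................................
144 ..........RRRR.......................................
146 .........RRRRRRRR....................................
148 .........RRRRRRRRRRRR...
[... 953 characters left out ...]
....
182 .....................RR..............................
184 .....................................................
186 .....................................................
188 .....................................................
190 .....................................................
192 .....................................................
194 .....................................................
196 .....................................................
198 .....................................................
200 .....................................................
202 .....................................................
204 .....................................................
```

```bash
python3 -m jog '0 -1 4.5 -1; 0 -2 9 -2; 0 -2.5 13.5 -3.5; 0 -3 18 -4.5; 0 -3.5 23 -6; 0 -4 27.5 -7; 0 -4.5 32 -8.5; 0 -4.5 36 -9.5'; python3 - <<'E'
from h import *
a=camera("top");P=np.array([.6057,.0513,-.315])
for v in((213,142,300,260),(205,142,300,260)):
  p,e=fit(a,np.array([.623,.05,-.14]),valid=v);print(p,e,inmark(p),pivot(P,p),tcpin(p))
E
```

```text
time: 20.75
ee_pos: [0.5516, -0.0331, -0.0097]
tcp_rot: [-170.2, 89.6, -178.5]
wrist_force: [-20.7, -0.7, 13.1]
opening: -0.0
[ 0.62672351  0.04993547 -0.13944018] 0.0183745922087891 [-12.    1.6  -6.7] [-0.01942863  0.11857635] (array([-62.3, -92.8]), (np.float64(-0.3), np.float64(81.7)))
[ 0.62699351  0.04986043 -0.137609  ] 0.013193245058530033 [-11.7   1.5  -6.6] [-0.01905031  0.11895325] (array([-62.7, -92.6]), (np.float64(-0.4), np.float64(81.7)))
```

```bash
python3 -m jog '0 -1 4 -0.5; 0 -1.5 8.5 -1.5; 0 -2 12.5 -3; 0 -2.5 16.5 -4; 0 -3 20.5 -5; 0 -3.5 23 -6; 0 -3.5 23 -6; 0 -3.5 0 -6'; python3 -m jog '0 0 -40 0; 0 0 -80 0; -40 0 -120 0; -90 0 -150 0; -130 0 -180 0; -150 0 -200 0; -150 0 -200 0; -150 0 -200 0'; python3 - <<'E'
from h import *
a=camera("top")
p,e=fit(a,np.array([.638,.049,-.023]));print(p,e,inmark(p),tcpin(p))
p,e=fit(a,np.array([.638,.049,-.023]),valid=(205,160,300,260));print(p,e,inmark(p))
save(a,"t8.png",(160,90,300,220),4)
E
```

```text
time: 21.8
ee_pos: [0.5548, -0.0366, -0.0098]
tcp_rot: [-169.4, 90.0, -171.8]
wrist_force: [-0.6, -0.6, 0.2]
opening: -0.0
time: 22.8
ee_pos: [0.3552, -0.0281, 0.1397]
tcp_rot: [175.2, 90.0, 172.8]
wrist_force: [0.8, 0.5, -0.6]
opening: -0.0002
[ 0.6390509   0.05300101 -0.05792815] 0.05092746862157059 [ 0.2  4.9 -2. ] (array([-278.9,  -97.4]), (np.float64(0.9), np.float64(87.6)))
[ 0.63870679  0.05135888 -0.05229887] 0.02482505831389537 [-0.1  3.3 -1.7]
```

View pics/t8.png

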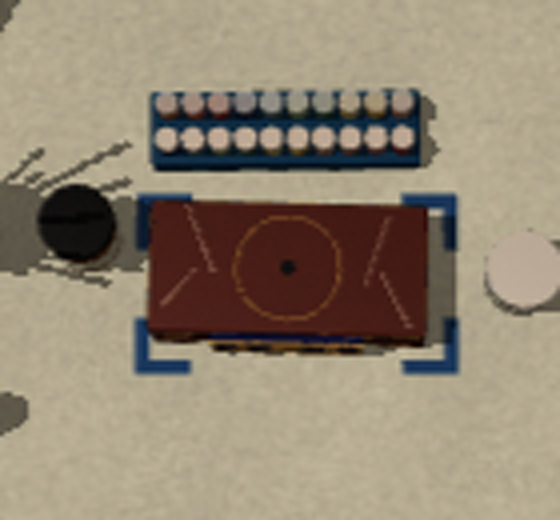

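Viewed (11th): the plinth stands inside the tape, with its top spanning x 147–427 and y 200–345. The left tape gap looks smaller partly because of parallax. The fit gives (0, +5) mm and −1.9°. One cross-check from the scene camera.

```bash
python3 - <<'E'
from h import *
b=camera("scene");p=np.array([.6390,.0530,-.056]);s=6
def rect(hx,hy): return np.array([[*pt(MARK,i*hx,j*hy),0] for i,j in((1,1),(1,-1),(-1,-1),(-1,1))])
overlay(b,[(box(p)[4:],0,(0,255,0)),(box(p)[:4],0,(255,255,255)),(rect(.0625,.12),0,(0,255,255)),(rect(.0745,.132),0,(255,0,255))],"t9.png",(235,160,365,255),s)
o=status.get_obs();print(o["time"],o["wrist_force"])
E
```

```text
22.9 [-0.91656297  0.06700426  0.66964676]
```

View pics/t9.png

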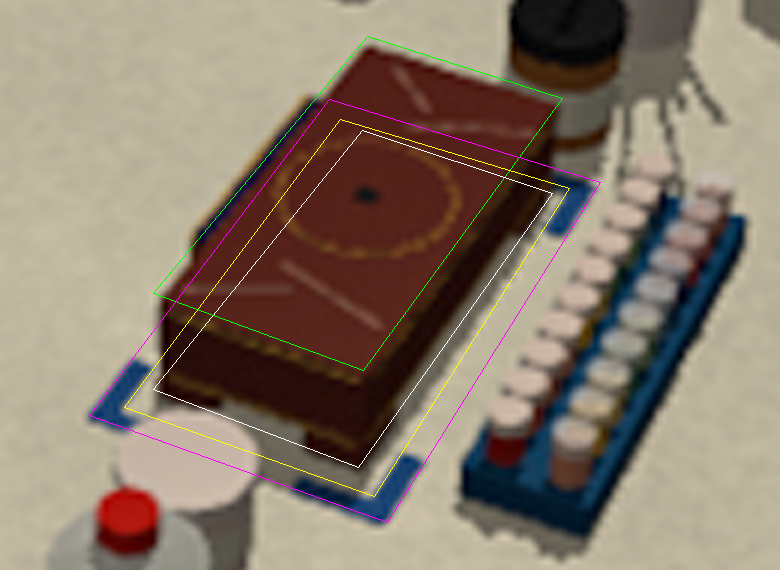

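The scene camera agrees: the tape rectangles coincide and the plinth's feet stand inside with clear gaps, if anything 3 mm nearer centre than the fit. The arm is clear, so I'm handing in.

```bash
python3 -c "
from workcell import bot
print(bot.job_done())"
```

```text
the job is handed in; nothing more can be done
None
```

I walked the plinth into the taped place and handed the job in at about 23 s of the 61 s allowed; no verdict is reported. It took four swings on the bare stone near the corners: left, right, left, right.

**Early slip:** the first left push slid onto the top edge of the stone, because the visible fingertips sit about 35 mm higher than the reported tool position. I lifted off, lowered the tool by that much, and the rest went as planned. The plinth stayed flat throughout, and no touch on the tablet was seen.

**Last checks:**
- **Position (top camera):** about 0 mm fore-aft and 3–5 mm to the left of the centre of the place, turned about −2°. The limits are 12 mm and 5°.
- **Scene camera:** the feet are inside the tape with visible gaps on the sides it could see, and the tablet faces the robot. It put the plinth about 3 mm further right, nearer the centre, so the two cameras disagree by that much.
- **Surroundings:** the arm was retracted and touching nothing. The jar, tub, can and rack in the last two pictures showed no shift. I did not measure the other items again.

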